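# Run the drying carrier round the bend into its bay

### The job

Slide the steel carrier with the two painted model wheels along its guide track, round the curved corner and on past the sprung catch, until it is fully home at the end stop and the catch has sprung back behind its tail. Keep it down in the track all the way, push gently without jamming it or ramming the stop (at most 30 N between carrier and track), leave the other things on the bench alone, and let go of it.

Things in the scene. Friction and masses are not known exactly. Their poses are not given: they have to be found in the camera images.
- track: Fixed channel between aluminium rails (8 mm thick, tops 24 mm above the table) on a 6 mm thick grey floor plate; inside width 44 mm. Origin: drawn centre of the bend, at table height, z up. Centre line as drawn: straight along +y at x=-80 mm, from y=-140 (open end) to 0; quarter circle of radius 80 mm about the origin, turning right; straight along +x at y=80 mm to the end stop.
- bend_in (a point): Where, as drawn, the centre line enters the bend (track frame x=-80, y=0 mm), on the channel floor. NOT EXACT: the bend and all after it were clamped by hand and may sit up to 6 mm either way along the track's y; pose readings do not show this shift. A 3 to 15 mm gap in the rails just before it. Clamped parts stay put under a gentle push. Axes as the track's.
- bend_out (a point): Where, as drawn, the bend passes into the exit straight (track frame x=0, y=80 mm), on the channel floor. The real exit straight lies anywhere from y=74 to 86 mm, parallel to the track's x. Axes as the track's.
- bay_nominal (a point): Where, as drawn, the carrier's origin is when fully home (track frame x=102, y=80 mm), on the channel floor; the flat, thinly rubber-faced end stop is 40 mm further along +x. Besides the bend's shift in y, catch and stop (one piece) may sit up to 10 mm either way along x; readings do not show it. So the true home must be felt. Axes as the track's.
- carrier: Loose steel carrier 80 long, 40 wide, 14 mm high, 0.36 to 0.6 kg. Origin: centre of its underside; +x its travel direction, z up. Plan: two 40 mm discs centred 20 mm ahead of and behind the origin plus a 30 mm wide bar; nose round, tail square. 2 mm play each side, waxed (friction about 0.2); the rails turn it. Two model wheels on it 21 mm from the post, tops 22 mm above the underside. Starts in the entry straight.
- tail (a point): Middle of the carrier's square tail end (30 mm wide), 40 mm behind its origin and 7 mm above its underside. Axes as the carrier's.
- post (a point): Half-way up the carrier's upright round post, on its axis: an aluminium cylinder 18 mm in diameter, 50 mm tall, in the middle of the carrier. This point is 39 mm above the carrier's underside and 25 mm below the post's top. Grip the post or push it from behind, low down, as the carrier can tip. Axes as the carrier's.
- catch (a joint): Sprung arm, rad. 47 mm long, pivoted upright over the low (8 mm) outer (+y) rail of the exit straight at drawn x=13 mm (track frame), slanting 15 mm into the channel towards the stop. 0 = at rest. The passing carrier pushes it aside (0.07 to 0.33), taking 3 to 8 N besides sliding friction; it snaps back to 0 behind the tail only when the carrier is within the last 3 mm before the stop.
- paint_pot: Small paint pot, 34 mm across, 55 mm tall, on the bench at the inner side of the corner. Leave alone. Origin: centre of its underside.
- primer: Small bottle, 28 mm across, 70 mm tall, near the paint pot. Leave alone. Origin: centre of its underside.
- model_car: Grey model car, 75 mm long, lying right of the track. Leave alone. Origin: centre of its underside.
- brush: Paint brush, 170 mm long, lying left of the track. Leave alone. Origin: centre of its underside.
- tape: Roll of tape, 72 mm across, 18 mm high, right. Leave alone. Origin: centre of its underside.
- screwdriver: Screwdriver, 150 mm long, lying left. Leave alone. Origin: centre of its underside.
- jar: Big glass jar, 84 mm across, 130 mm tall, right. Leave alone. Origin: centre of its underside.
There are look-alikes about, which are no part of the job. There is more than one size of the carrier; the job needs the middle-sized.

How it is judged:
On the way:
1. the carrier has come round the corner, down in the track, into the straight that leads to the bay (x of carrier in the frame of track above -0.01 m and y of carrier in the frame of track between 0.068 and 0.092 m and z of carrier in the frame of track below 0.012 m), for 0.05 s.
At the end, for the whole second after the job is handed in: The carrier stands flat in the bay at the end of the track (its centre more than 82 mm along the exit straight from the bend's centre, in the channel), at rest, and the sprung catch has returned behind its tail (catch joint below 0.05 rad) (x of carrier in the frame of track above 0.082 m and y of carrier in the frame of track between 0.068 and 0.092 m and z of carrier in the frame of track below 0.01 m and angle between carrier's own z axis and vertical below 0.08 rad and value of joint catch below 0.05 rad and linear speed of carrier below 0.01 m/s); the robot touches nothing.
It fails at once if carrier and track press on each other with more than 30 N (jammed in the bend or rammed against the stop) (contact force between carrier and track above 30 N).
It fails at once if the carrier is lifted out of the track (z of carrier in the frame of track above 0.018 m).
It fails at once if the carrier is tipped (angle between carrier's own z axis and vertical above 0.25 rad).
It fails at once if one of the other things on the bench is pushed away or knocked over (distance of any of paint_pot, primer, model_car, brush, tape, screwdriver, jar from where it was at the start of the episode above 0.015 m).
It also fails if it takes over 69 s, if anything falls off the work surface, if the arm or the gripper's body presses on something with over 40 N, if the wrist force passes 120 N, or if a joint passes its speed limit or range.

### The arm

A 6-joint arm with a two-finger parallel gripper is mounted at the origin on the work surface. World frame = base frame: x ahead of the robot, y to its left, z up, the work surface at z = 0. Lengths are in m, angles in rad, forces in N, time in s.
With the tool pointing down it reaches from about 0.25 to 0.725 m from the base axis. Payload 4 kg.
Tool frame: the origin (TCP) lies between the finger pads; the fingertips stand 8 mm ahead of it and the grasp point (between the pads) lies 11 mm behind it; z points along the fingers, y is the direction in which the jaws open and shut (so a half turn about z gives the same grasp; the last joint's range is limited). The gripper opens to 85 mm and grips with 20 to 120 N. Pads are 22 mm wide; open, the fingers measure 114 mm over their backs; the gripper's body (76 mm by 85 mm) begins 54 mm behind the grasp point. The pads swing forward as they close: fully open they stand 13 mm farther back than shut.
Start: joints at [-1.317, 0.241, 0.005, 1.335, 0, 1.571], TCP at [0.126, -0.484, 0.239] pointing down, gripper open.
Joint ranges: [-2.72, 2.72], [-1.05, 1.87], [-1.09, 1.28], [-1.99, 2.15], [-1.42, 1.44], [-3.14, 3.14]. Speed limits (rad/s): [2.79, 2.79, 3.14, 3.14, 3.14, 3.14].

### API

Orientations are given as a unit quaternion [x, y, z, w].
In Python, from workcell import * gives the robot as it stands.
- The arm moves only by the tool send_rows, never from a script. Its argument "increments" is a list that holds one entry, the list of rows, each a list of 6 numbers: the shift along the tool's x, y, z in units of 50 mm (1.0 is 50 mm), then the turn, a rotation vector about the tool's x, y, z in units of 10 degrees (1.0 is 10 degrees). In form: [[[x, y, z, ax, ay, az], ...]]. A call has 1 to 8 rows; each row shifts and turns the commanded pose from where the row before left it, along the tool's axes as they then stand; what a row does not reach is not made up. A row lasts 1/8 s, in which the tool goes at most 62.5 mm and 10.7 degrees, less where a joint would pass 70% of its speed; a pose out of reach is approached as far as the arm can. A call with a number of a shift or a turn outside -1 to 1 is refused whole. A call with a gripper value outside its range is refused whole. "grip" is the closure, from 0 (fully open) to 1 (shut), set as the call begins (left out, the last holds). The fingers move at their own pace and stop on an object; the grip force is fixed at half the most. Time passes only in rows, so rows that do not move let the fingers close. It gives the time, the measured TCP pose, the force and the opening at its end, in the units of the state.
- get_obs(): the state, without advancing time (a new reading comes with each control period).
- camera(name): name is "scene" or "top"; returns a dict with "color" (420x560x3 uint8, red, green, blue), "z_map" (420x560 float32, m along the optical axis (not along the pixel's ray), 0 where there is no reading), "intrinsics" (3x3 intrinsics, pixels), "pose" (4x4, takes a point from camera to world coordinates). Camera axes: x right, y down, z forward; pixel columns grow to the right and rows downward; lengths in m; the calibration is good to about 2 mm. A picture is of the moment at which its call begins.
- job_done(): hands the job in, once; it reports no verdict.
The state is a dict: "clock": time; "joint_pos": joint angles; "joint_vel": joint speeds; "tau": joint torques, N m; "eef_pos": TCP position; "tool_rot": TCP orientation; "ft_force": force on the tool from outside, world axes, zero at the start; "ft_torque": the same for the moment, N m; "grip_width": finger opening in m.
Only numpy, scipy, OpenCV 4.12 (cv2) and the standard library are available. Lean on these libraries where they do the work, as an engineer would, in place of code of your own. Each camera call takes 0.05 s, during which the arm holds its last target.

## Working session

There is one attempt and no reset: what is moved stays moved. The work goes in short steps, Python scripts to look and compute and a tool call to move; the robot and the scene stay as the last step left them, time stands still between calls to the robot, and variables do not carry over. Pictures are saved under pics/ and viewed, and the job is handed in when it is done.

Besides the shell and the picture viewer there is one more tool, called after "Request:" by a JSON object that holds its "fn" and its "kwargs". send_rows: Moves the arm, as the interface text tells. Its arguments: {"type":"object","properties":{"increments":{"type":"array"},"grip":{"type":"number"}},"required":["increments"]}

```bash
ls; mkdir -p pics
python3 - <<'E'
from workcell import *
import cv2, numpy as np
for n in ("scene","top"):
    c=camera(n); cv2.imwrite(f"pics/{n}0.png",cv2.cvtColor(c["color"],cv2.COLOR_RGB2BGR))
    np.savez(f"{n}0.npz",**c); print(n,c["intrinsics"],c["pose"])
o=get_obs(); print(o)
E
```

```text
pics
scene [[414.5501454    0.         276.94646259]
 [  0.         414.5501454  210.81311762]
 [  0.           0.           1.        ]] [[ 0.07476777  0.79641289 -0.60011356  1.05304883]
 [ 0.9971963  -0.06155444  0.04255094 -0.02493458]
 [-0.00305153 -0.60161246 -0.79878228  0.82495099]
 [ 0.          0.          0.          1.        ]]
top [[400.18465999   0.         280.45610419]
 [  0.         400.18465999 212.35036121]
 [  0.           0.           1.        ]] [[-0.02808936 -0.99201828  0.12292571  0.37840444]
 [-0.99955677  0.02666157 -0.013245    0.00923132]
 [ 0.00986189 -0.12324327 -0.99232749  1.05328626]
 [ 0.          0.          0.          1.        ]]
{'clock': 0.1, 'joint_pos': array([-1.31702744e+00,  2.41313737e-01,  3.83239815e-03,  1.33520765e+00,
       -2.94340782e-05,  1.57080610e+00]), 'joint_vel': array([-0.00122516, -0.00048961,  0.00153386, -0.00065492, -0.00201521,
        0.00129397]), 'tau': array([-1.41512795e-03, -3.73138797e+01,  2.53009933e+01,  1.08770849e-02,
       -8.61038984e-05,  5.66486037e-06]), 'eef_pos': array([ 0.12537633, -0.48344043,  0.23850378]), 'tool_rot': array([ 9.91961136e-01,  1.26539361e-01, -1.34356174e-04, -9.36861397e-04]), 'ft_force': array([-0.61570902, -0.47916926,  0.5158378 ]), 'ft_torque': array([-0.05433607,  0.00601462,  0.04083685]), 'grip_width': 0.08558962787895119}
```

View pics/scene0.png

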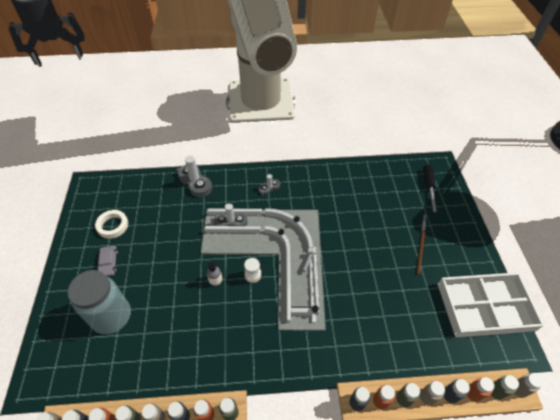

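View pics/top0.png

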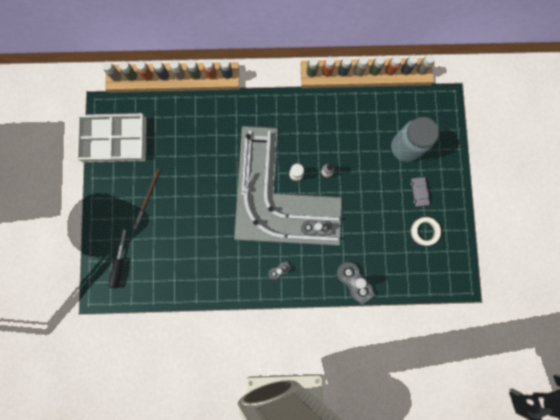

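Run:
```python
import cv2
a=cv2.imread("pics/top0.png")[115:260,225:355]; cv2.imwrite("pics/top0c.png",cv2.resize(a,None,fx=4,fy=4,interpolation=cv2.INTER_CUBIC))
a=cv2.imread("pics/scene0.png")[190:340,190:340]; cv2.imwrite("pics/scene0c.png",cv2.resize(a,None,fx=4,fy=4,interpolation=cv2.INTER_CUBIC))
```

```text
(no output)
```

View pics/top0c.png

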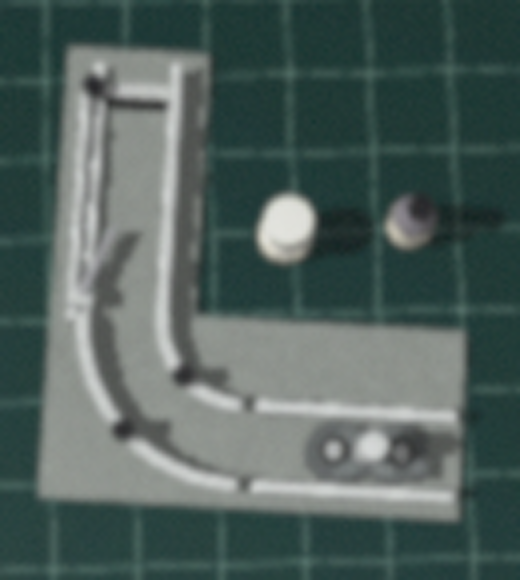

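View pics/scene0c.png

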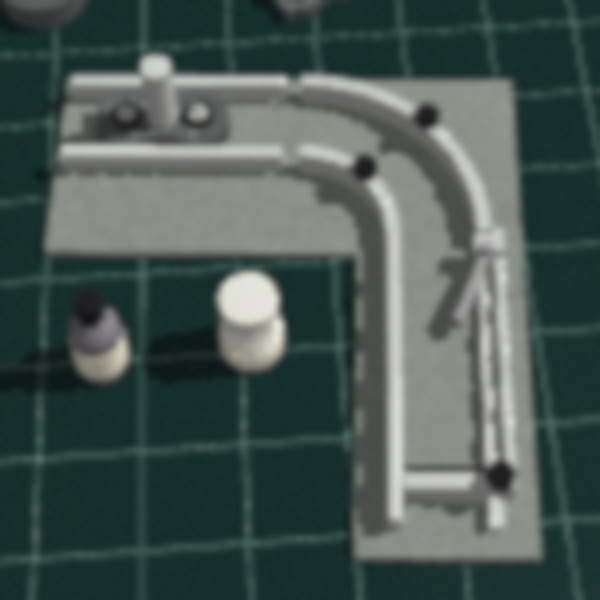

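```bash
cat > h.py <<'E'
import numpy as np, cv2
def ray(c,u,v,z):
    K=c["intrinsics"];T=c["pose"]
    d=T[:3,:3]@np.array([(u-K[0,2])/K[0,0],(v-K[1,2])/K[1,1],1.]); o=T[:3,3]
    return o+d*(z-o[2])/d[2]
def proj(c,p):
    K=c["intrinsics"];T=c["pose"]
    q=T[:3,:3].T@(np.asarray(p)-T[:3,3]); return K[:2,:2]@(q[:2]/q[2])+K[:2,2]
def crop(c,u0,v0,w,h,f,fn):
    a=cv2.cvtColor(c["color"],cv2.COLOR_RGB2BGR)[v0:v0+h,u0:u0+w]
    cv2.imwrite(fn,cv2.resize(a,None,fx=f,fy=f,interpolation=cv2.INTER_CUBIC))
E
python3 - <<'E'
from h import *
t=np.load("top0.npz");s=np.load("scene0.npz")
T=lambda x,y,z:print("T",np.round(ray(t,x/4+225-.375,y/4+115-.375,z)*1000,1))
S=lambda x,y,z:print("S",np.round(ray(s,x/4+190-.375,y/4+190-.375,z)*1000,1))
print("entry inner rail");T(256,404,.024);T(458,414,.024);S(275,150,.024);S(65,150,.024)
print("entry outer");T(256,485,.024);T(458,494,.024);S(285,80,.024);S(75,78,.024)
print("exit inner");T(163,320,.024);T(178,68,.024);S(394,250,.024);S(396,505,.024)
print("exit outer low");T(75,300,.008);T(84,100,.008)
print("stop face top");T(140,97,.024);S(440,472,.024)
print("post top");T(374,441,.08);S(155,62,.08)
print("wheels");T(335,450,.028);T(403,452,.028);S(127,115,.028);S(200,114,.028)
print("catch pivot, tip");T(82,300,.02);
print("plate corners");T(68,45,.006);T(210,50,.006);T(38,497,.006);T(460,520,.006);T(465,330,.006);S(543,558,.006);S(353,557,.006);S(43,252,.006);S(358,256,.006)
print("pot");T(287,220,.055);S(248,295,.055); T(412,210,.07);S(90,305,.07)
E
```

```text
entry inner rail
T [496.8 -25.4  24. ]
T [ 486.8 -156.    24. ]
S [495.8 -29.4  24. ]
S [ 486.3 -152.4   24. ]
entry outer
T [444.4 -23.8  24. ]
T [ 435.  -153.7   24. ]
S [444.7 -20.8  24. ]
S [ 433.4 -147.9   24. ]
exit inner
T [553.5  33.5  24. ]
T [722.8  19.5  24. ]
S [569.3  34.1  24. ]
S [719.5  21.4  24. ]
exit outer low
T [571.2  91.8   8. ]
T [707.5  83.4   8. ]
stop face top
T [703.6  45.2  24. ]
S [703.5  45.6  24. ]
post top
T [465.7 -94.9  80. ]
S [468.7 -94.2  80. ]
wheels
T [465.2 -75.2  28. ]
T [ 462.7 -118.9   28. ]
S [ 466.6 -115.8   28. ]
S [469.2 -72.5  28. ]
catch pivot, tip
T [568.8  86.2  20. ]
plate corners
T [746.8  93.7   6. ]
T [740.9  -2.3   6. ]
T [441.6 118.2   6. ]
T [ 419. -157.    6.]
T [ 544.5 -166.2    6. ]
S [745.9  94.4   6. ]
S [738.1  -1.9   6. ]
S [ 544.3 -165.9    6. ]
S [560.8  14.5   6. ]
pot
T [610.7 -47.7  55. ]
S [609.8 -48.   55. ]
T [ 611.6 -125.7   70. ]
S [ 618.  -129.4   70. ]
```

Run:
```python
from h import *
t=np.load("top0.npz");s=np.load("scene0.npz")
crop(t,295,210,50,40,14,"pics/t1.png"); crop(s,200,195,60,45,12,"pics/s1.png")
for n,c in (("T",t),("S",s)):
    z=c["z_map"];K=c["intrinsics"];P=c["pose"]
    v,u=np.mgrid[0:420,0:560]; d=np.stack([(u-K[0,2])/K[0,0]*z,(v-K[1,2])/K[1,1]*z,z],-1)
    w=d@P[:3,:3].T+P[:3,3]
    m=(z>0)&(w[...,2]>.064)&(w[...,2]<.078)&(abs(w[...,0]-.466)<.03)&(abs(w[...,1]+.095)<.03)
    print(n,m.sum(),w[m].mean(0) if m.any() else None, w[m].min(0),w[m].max(0))
    for (x,y,r) in ((.471,-.03,.04),(.52,.09,.04),(.53,.03,.03),(.57,.09,.03),(.70,.09,.03)):
        m=(z>0)&(abs(w[...,0]-x)<r)&(abs(w[...,1]-y)<r); print((x,y),w[m][:,2].max(), w[m][w[m][:,2].argmax()])
print(ray(t,374/4+225-.375,441/4+115-.375,.07),ray(s,155/4+190-.375,62/4+190-.375,.07))
```

```text
T 41 [ 0.46333864 -0.09582551  0.07023227] [ 0.4561411  -0.10294327  0.06630082] [ 0.47142177 -0.08795014  0.07429636]
(0.471, -0.03) 0.03085586677191876 [ 0.46552452 -0.06627654  0.03085587]
(0.52, 0.09) 0.03690443125168241 [0.48362185 0.05356088 0.03690443]
(0.53, 0.03) 0.03620877184882931 [0.5138349  0.02476696 0.03620877]
(0.57, 0.09) 0.03238642485856058 [0.57337525 0.08292448 0.03238642]
(0.7, 0.09) 0.03630193549164762 [0.71081184 0.06974429 0.03630194]
S 45 [ 0.46540687 -0.09563506  0.06936457] [ 0.45447964 -0.10277051  0.06407503] [ 0.4726135  -0.08901749  0.07250079]
(0.471, -0.03) 0.027453094731849648 [ 0.46570167 -0.06921599  0.02745309]
(0.52, 0.09) 0.035812926953606494 [0.48780427 0.06224502 0.03581293]
(0.53, 0.03) 0.03734514880838535 [0.51379362 0.01552002 0.03734515]
(0.57, 0.09) 0.033493431763610304 [0.57583027 0.08223713 0.03349343]
(0.7, 0.09) 0.03588147845679335 [0.70998872 0.0798219  0.03588148]
[ 0.46656555 -0.09598545  0.07      ] [ 0.46087263 -0.09510377  0.07      ]
```

Request:
{"fn": "send_rows", "kwargs": {"increments": [[[0, 0, 0, 0, 0, 0.5]]], "grip": 0.5}}

```text
clock: 0.22
eef_pos: [0.1254, -0.4836, 0.2387]
tool_rot: [0.997, 0.082, -0.0, -0.001]
ft_force: [0.1, -0.0, -0.7]
grip_width: 0.07
```

```bash
python3 -c "
from workcell import *
print(get_obs())"
```

```text
{'clock': 0.225, 'joint_pos': array([-1.31697927e+00,  2.41179282e-01,  4.15365600e-03,  1.33517451e+00,
       -2.26164139e-05,  1.66042524e+00]), 'joint_vel': array([ 7.54988987e-04,  8.64048620e-04,  8.55059648e-05, -6.56274372e-05,
        2.63174426e-03,  7.06847007e-01]), 'tau': array([ 2.23372808e-04, -3.71836388e+01,  2.52148837e+01,  1.50495360e-02,
       -8.07803531e-05, -7.02214334e-01]), 'eef_pos': array([ 0.12544376, -0.48359655,  0.23869353]), 'tool_rot': array([ 9.96631927e-01,  8.20018806e-02, -1.31083665e-04, -6.89649403e-04]), 'ft_force': array([ 0.13372823, -0.04223319, -0.72442407]), 'ft_torque': array([-0.03227049, -0.04319959,  0.01160224]), 'grip_width': 0.06996397774650757}
```

View pics/t1.png

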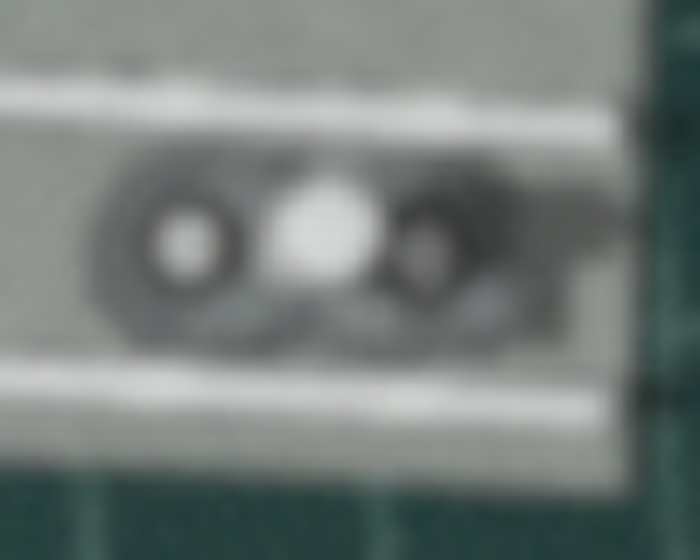

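View pics/s1.png

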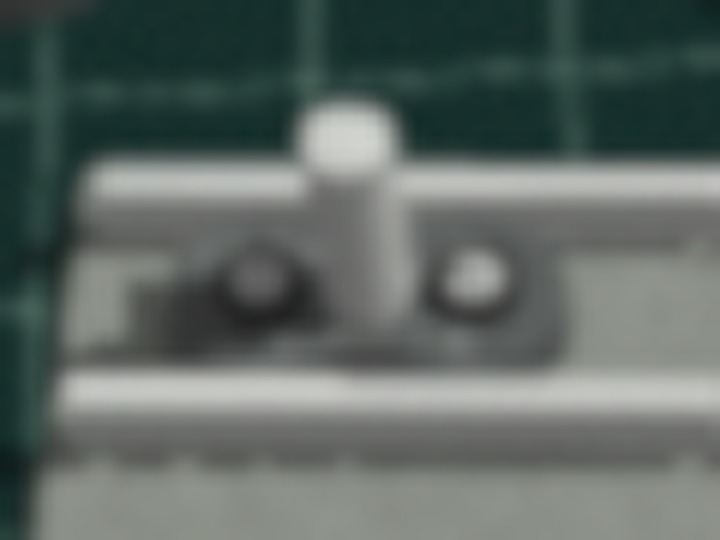

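Request:
{"fn": "send_rows", "kwargs": {"increments": [[[0, 0, 0, 0, 0, -1], [0, 0, 0, 0, 0, -1], [0, 0, 0, 0, 0, -1], [0, 0, 0, 0, 0, -1], [0, 0, 0, 0, 0, -1], [0, 0, 0, 0, 0, -1], [0, 0, 0, 0, 0, -1], [0, 0, 0, 0, 0, -1]]]}}

```text
clock: 1.23
eef_pos: [0.1255, -0.4836, 0.2388]
tool_rot: [0.708, 0.706, 0.0, -0.001]
ft_force: [-0.6, -0.6, 0.0]
grip_width: 0.0424
```

Request:
{"fn": "send_rows", "kwargs": {"increments": [[[0, 0, 0, 0, 0, -1], [0, 0, 0, 0, 0, -1], [0, 0, 0, 0, 0, -1], [0, 0, 0, 0, 0, -1], [0, 0, 0, 0, 0, -1], [0, 0, 0, 0, 0, -1], [0, 0, 0, 0, 0, -1], [0, 0, 0, 0, 0, -1]]]}}

```text
clock: 2.22
eef_pos: [0.1254, -0.4836, 0.2388]
tool_rot: [0.088, 0.996, 0.001, -0.0]
ft_force: [0.2, 0.5, 0.5]
grip_width: 0.0428
```

Request:
{"fn": "send_rows", "kwargs": {"increments": [[[0, 0, 0, 0, 0, -0.6], [0, 0, 0, 0, 0, 0]]]}}

```text
clock: 2.48
eef_pos: [0.1255, -0.4837, 0.2388]
tool_rot: [0.04, 0.999, 0.001, -0.0]
ft_force: [-0.2, 0.1, -0.4]
grip_width: 0.0433
```

```bash
cat >> h.py <<'E'
from scipy.spatial.transform import Rotation as R
YAW=-0.078; ORG=np.array([.5516,-.0231]); 
ex=np.array([np.cos(YAW),np.sin(YAW)]); ey=np.array([-np.sin(YAW),np.cos(YAW)])
def st(tgt=None):
    from workcell import get_obs
    o=get_obs(); M=R.from_quat(o["tool_rot"]).as_matrix(); p=np.array(o["eef_pos"])
    d=p[:2]-ORG
    print("t",round(o["clock"],2),"p",np.round(p*1000,1),"track",np.round([d@ex*1000,d@ey*1000],1),"jawang",round(np.degrees(np.arctan2(M[1,1],M[0,1])),2),"tilt",np.round(np.degrees(M[:2,2]),2),"F",np.round(o["ft_force"],1),"Ftool",np.round(M.T@o["ft_force"],1),"w",round(o["grip_width"]*1000,1),"j",np.round(o["joint_pos"],2))
    if tgt is not None: print("tool-axes delta /50mm", np.round(M.T@(np.array(tgt)-p)/.05,3))
E
python3 -c "
from h import *
st([.465,-.0957,.12])"
```

```text
t 2.48 p [ 125.5 -483.7  238.8] track [-389.  -492.4] jawang 85.47 tilt [-0.02  0.06] F [-0.2  0.1 -0.4] Ftool [0.2 0.1 0.4] w 43.3 j [-1.32  0.24  0.    1.34  0.   -1.24]
tool-axes delta /50mm [-6.157  8.27   2.383]
```

Request:
{"fn": "send_rows", "kwargs": {"increments": [[[-0.68, 0.92, 0, 0, 0, 0], [-0.68, 0.92, 0, 0, 0, 0], [-0.68, 0.92, 0, 0, 0, 0], [-0.68, 0.92, 0, 0, 0, 0], [-0.68, 0.92, 0, 0, 0, 0], [-0.68, 0.92, 0, 0, 0, 0], [-0.68, 0.92, 0.3, 0, 0, 0], [-0.68, 0.92, 0.5, 0, 0, 0]]]}}

```text
clock: 3.48
eef_pos: [0.4272, -0.1369, 0.1997]
tool_rot: [0.04, 0.999, -0.001, 0.001]
ft_force: [0.8, -1.0, 0.5]
grip_width: 0.0425
```

Request:
{"fn": "send_rows", "kwargs": {"increments": [[[-0.68, 0.91, 0.6, 0, 0, 0], [-0.04, 0, 1, 0, 0, 0], [0, 0, 0, 0, 0, 0], [0, 0, 0, 0, 0, 0]]]}}

```text
clock: 3.98
eef_pos: [0.464, -0.0973, 0.1213]
tool_rot: [0.04, 0.999, -0.0, 0.0]
ft_force: [0.4, -0.6, 0.8]
grip_width: 0.0426
```

```bash
python3 -c "
from h import *
from workcell import *
st([.465,-.0957,.042])
c=camera('scene');crop(c,180,150,100,80,7,'pics/s2.png')
c=camera('top');crop(c,280,180,80,70,8,'pics/t2.png')
"
```

```text
t 3.98 p [464.  -97.3 121.3] track [-81.5 -80.8] jawang 85.45 tilt [ 0.04 -0.01] F [ 0.4 -0.6  0.8] Ftool [-0.5 -0.6 -0.8] w 42.6 j [-0.21  0.28 -0.27  1.02 -0.   -0.13]
tool-axes delta /50mm [-0.016  0.034  1.585]
```

View pics/s2.png

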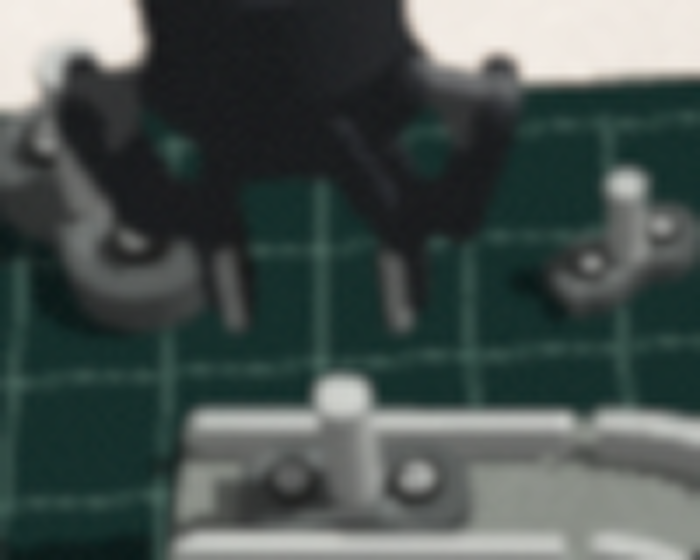

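Request:
{"fn": "send_rows", "kwargs": {"increments": [[[-0.01, 0.03, 0.4, 0, 0, 0], [0, 0, 0.4, 0, 0, 0], [0, 0, 0.4, 0, 0, 0], [0, 0, 0.25, 0, 0, 0], [0, 0, 0.1, 0, 0, 0], [0, 0, 0, 0, 0, 0]]]}}

```text
clock: 4.82
eef_pos: [0.4647, -0.0956, 0.0431]
tool_rot: [0.039, 0.999, -0.0, 0.0]
ft_force: [0.3, 0.2, 0.3]
grip_width: 0.0425
```

```bash
python3 -c "
from h import *
from workcell import *
st([.465,-.0957,.042])
c=camera('scene');crop(c,180,150,100,80,7,'pics/s3.png')
"
```

```text
t 4.83 p [464.7 -95.6  43.1] track [-81.  -79.1] jawang 85.51 tilt [ 0.04 -0.01] F [0.3 0.2 0.3] Ftool [-0.3  0.2 -0.3] w 42.5 j [-0.2   0.38 -0.37  0.82  0.   -0.12]
tool-axes delta /50mm [-0.006 -0.001  0.022]
```

View pics/s3.png

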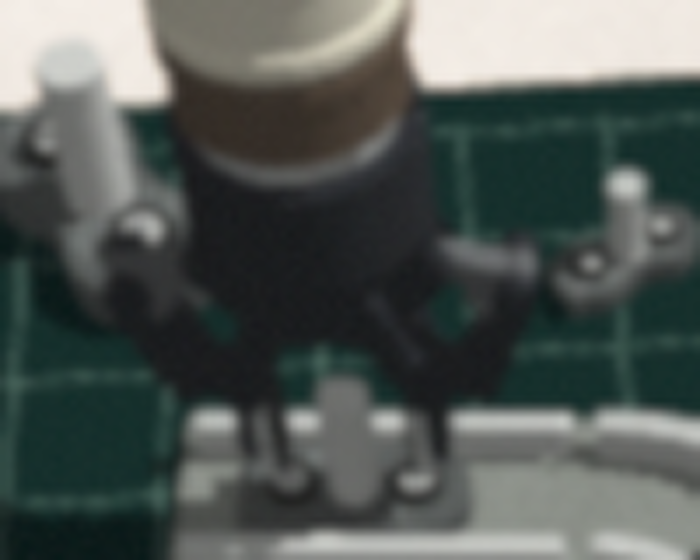

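Request:
{"fn": "send_rows", "kwargs": {"increments": [[[0, 0, 0, 0, 0, 0], [0, 0, 0, 0, 0, 0], [0, 0, 0, 0, 0, 0], [0, 0, 0, 0, 0, 0]]], "grip": 0.75}}

```text
clock: 5.38
eef_pos: [0.4644, -0.0953, 0.0427]
tool_rot: [0.039, 0.999, 0.0, 0.0]
ft_force: [-0.2, 0.3, 0.1]
grip_width: 0.0214
```

```bash
python3 -c "
from h import *
from workcell import *
st()
c=camera('scene');crop(c,180,150,100,80,7,'pics/s4.png')
"
```

```text
t 5.38 p [464.4 -95.3  42.7] track [-81.3 -78.8] jawang 85.55 tilt [ 0.01 -0.  ] F [-0.2  0.3  0.1] Ftool [ 0.2  0.3 -0.1] w 21.4 j [-0.2   0.38 -0.37  0.82  0.   -0.12]
```

View pics/s4.png

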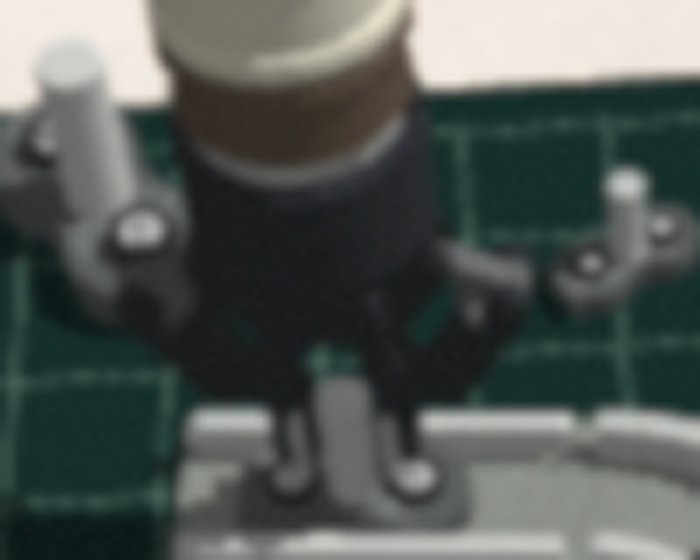

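Request:
{"fn": "send_rows", "kwargs": {"increments": [[[0, 0.06, 0, 0, 0, 0], [0, 0.06, 0, 0, 0, 0], [0, 0.06, 0, 0, 0, 0], [0, 0.06, 0, 0, 0, 0], [0, 0.06, 0, 0, 0, 0], [0, 0.06, 0, 0, 0, 0], [0, 0.06, 0, 0, 0, 0], [0, 0.06, 0, 0, 0, 0]]]}}

```text
clock: 6.42
eef_pos: [0.4662, -0.0712, 0.0426]
tool_rot: [0.039, 0.999, -0.0, -0.0]
ft_force: [-0.4, -0.8, 0.1]
grip_width: 0.0212
```

```bash
cat > plan.py <<'E'
from h import *
from scipy.optimize import brentq
import sys
D=float(sys.argv[1]); s0=float(sys.argv[2]); n=int(sys.argv[3]); ds=float(sys.argv[4]) # mm; s0: origin arc param along start
def path(s): # s=0 at bend start
    L=80*np.pi/2
    if s<0: return np.array([-80,s+D])
    if s<L: a=s/80; return np.array([-80*np.cos(a),80*np.sin(a)+D])
    return np.array([s-L,80+D])
def pose(s): # s of rear disc
    r=path(s); f=brentq(lambda q:np.linalg.norm(path(q)-r)-40,s+1,s+80); f=path(f)
    return (r+f)/2, np.arctan2(*(f-r)[::-1])
from workcell import get_obs
o=get_obs(); M=R.from_quat(o["tool_rot"]).as_matrix(); p=np.array(o["eef_pos"])[:2]; yaw=np.arctan2(M[1,1],M[0,1])
st()
for i in range(n+1):
    c,th=pose(s0-20+i*ds); lead=1.7
    c=c+lead*np.array([np.cos(th),np.sin(th)])
    w=ORG+(c[0]*ex+c[1]*ey)/1000; wy=th+YAW
    # tool y dir=(cos yaw,sin yaw); tool x = y cross z(down) = (-sin yaw, cos yaw)*... 
    tx=np.array([-np.sin(yaw),np.cos(yaw)]); ty=np.array([np.cos(yaw),np.sin(yaw)])
    if i==0: print("start plan track",np.round(c,1),"yaw",round(np.degrees(wy),1), "now off", np.round([(w-p)@tx*1000,(w-p)@ty*1000],1)); 
    d=w-p; rx,ry=round(d@tx/.05,2),round(d@ty/.05,2); rz=round(-np.degrees((wy-yaw+np.pi)%(2*np.pi)-np.pi)/10,2)
    print([rx,ry,0,0,0,rz],"track",np.round(c,1))
    p=p+tx*rx*.05+ty*ry*.05; yaw=yaw-np.radians(rz*10)
E
python3 plan.py 2.7 -57 2 3
```

```text
t 6.42 p [466.2 -71.2  42.6] track [-81.4 -54.6] jawang 85.54 tilt [-0.  0.] F [-0.4 -0.8  0.1] Ftool [ 0.3 -0.9 -0.1] w 21.2 j [-0.15  0.37 -0.38  0.82 -0.   -0.07]
start plan track [-80.  -52.6] yaw 85.5 now off [-1.4  2. ]
[np.float64(-0.03), np.float64(0.04), 0, 0, 0, np.float64(0.0)] track [-80.  -52.6]
[np.float64(0.0), np.float64(0.06), 0, 0, 0, np.float64(0.0)] track [-80.  -49.6]
[np.float64(0.0), np.float64(0.06), 0, 0, 0, np.float64(0.0)] track [-80.  -46.6]
```

Request:
{"fn": "send_rows", "kwargs": {"increments": [[[0, 0.06, 0, 0, 0, 0], [0, 0.06, 0, 0, 0, 0], [0, 0.06, 0, 0, 0, 0], [-0.02, 0.06, 0, 0, 0, 0], [0, 0.06, 0, 0, 0, 0], [0, 0.06, 0, 0, 0, 0], [0, 0.06, 0, 0, 0, 0], [0, 0.06, 0, 0, 0, 0]]]}}

```text
clock: 7.42
eef_pos: [0.4691, -0.0474, 0.0426]
tool_rot: [0.039, 0.999, 0.0, -0.0]
ft_force: [0.2, -0.3, -0.4]
grip_width: 0.0214
```

```bash
python3 plan.py 2.7 -35 24 3|tr -d ' '|sed 's/np.float64//g'; python3 -c "
from h import *
from workcell import *
c=camera('scene');crop(c,180,150,140,110,6,'pics/s5.png')
"
```

```text
t7.42p[469.1-47.442.6]track[-80.4-30.6]jawang85.54tilt[-0.0.]F[0.2-0.3-0.4]Ftool[-0.3-0.30.4]w21.4j[-0.10.37-0.380.820.-0.02]
startplantrack[-80.-30.6]yaw85.5nowoff[-0.40.]
[(-0.01),(0.0),0,0,0,(0.0)]track[-80.-30.6]
[(0.0),(0.06),0,0,0,(0.0)]track[-80.-27.6]
[(0.0),(0.06),0,0,0,(0.0)]track[-80.-24.6]
[(0.0),(0.06),0,0,0,(0.0)]track[-80.-21.6]
[(0.0),(0.06),0,0,0,(0.0)]track[-80.-18.6]
[(0.0),(0.06),0,0,0,(0.0)]track[-80.-15.6]
[(0.0),(0.06),0,0,0,(0.01)]track[-80.-12.6]
[(0.0),(0.06),0,0,0,(0.02)]track[-79.9-9.6]
[(-0.0),(0.06),0,0,0,(0.04)]track[-79.7-6.6]
[(-0.01),(0.06),0,0,0,(0.06)]track[-79.5-3.6]
[(-0.0),(0.06),0,0,0,(0.07)]track[-79.2-0.6]
[(-0.0),(0.06),0,0,0,(0.09)]track[-78.92.4]
[(-0.01),(0.06),0,0,0,(0.11)]track[-78.55.3]
[(-0.01),(0.06),0,0,0,(0.12)]track[-78.8.3]
[(-0.0),(0.06),0,0,0,(0.14)]track[-77.511.3]
[(-0.01),(0.06),0,0,0,(0.16)]track[-76.914.2]
[(0.0),(0.06),0,0,0,(0.17)]track[-76.317.1]
[(-0.0),(0.06),0,0,0,(0.19)]track[-75.619.9]
[(-0.01),(0.06),0,0,0,(0.2)]track[-74.822.8]
[(0.0),(0.05),0,0,0,(0.21)]track[-74.25.6]
[(-0.0),(0.06),0,0,0,(0.22)]track[-73.128.3]
[(-0.0),(0.06),0,0,0,(0.21)]track[-72.131.1]
[(-0.01),(0.06),0,0,0,(0.22)]track[-71.33.7]
[(0.0),(0.06),0,0,0,(0.21)]track[-69.836.4]
[(-0.0),(0.05),0,0,0,(0.22)]track[-68.539.]
```

View pics/s5.png

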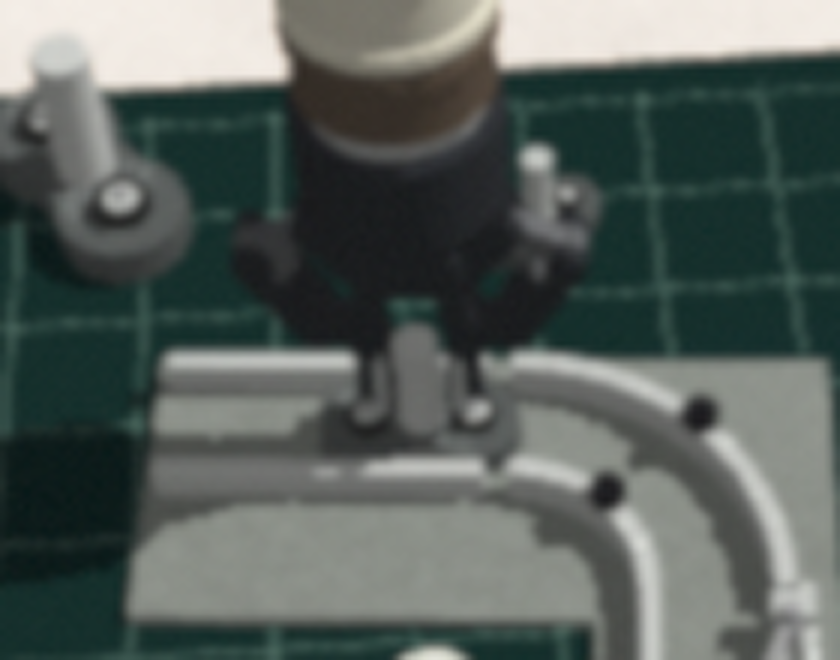

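Request:
{"fn": "send_rows", "kwargs": {"increments": [[[-0.01, 0.06, 0, 0, 0, 0], [0, 0.06, 0, 0, 0, 0], [0, 0.06, 0, 0, 0, 0], [0, 0.06, 0, 0, 0, 0], [0, 0.06, 0, 0, 0, 0], [0, 0.06, 0, 0, 0, 0.01], [0, 0.06, 0, 0, 0, 0.02], [0, 0.06, 0, 0, 0, 0.04]]]}}

```text
clock: 8.48
eef_pos: [0.4715, -0.0235, 0.0426]
tool_rot: [0.045, 0.999, -0.0, -0.0]
ft_force: [-0.1, -0.8, 0.5]
grip_width: 0.0211
```

```bash
python3 plan.py 2.7 -11 16 3|tr -d ' '|sed 's/np.float64//g'; python3 -c "
from h import *
from workcell import *
c=camera('scene');crop(c,190,150,130,100,6,'pics/s6.png')
"
```

```text
t8.47p[471.5-23.542.6]track[-79.9-6.7]jawang84.82tilt[-0.-0.]F[-0.1-0.80.5]Ftool[0.-0.8-0.5]w21.1j[-0.050.37-0.380.82-0.0.04]
startplantrack[-79.7-6.6]yaw84.8nowoff[-0.10.1]
[(-0.0),(0.0),0,0,0,(0.0)]track[-79.7-6.6]
[(-0.01),(0.06),0,0,0,(0.06)]track[-79.5-3.6]
[(-0.0),(0.06),0,0,0,(0.07)]track[-79.2-0.6]
[(-0.01),(0.06),0,0,0,(0.09)]track[-78.92.4]
[(-0.0),(0.06),0,0,0,(0.11)]track[-78.55.3]
[(-0.01),(0.06),0,0,0,(0.12)]track[-78.8.3]
[(-0.0),(0.06),0,0,0,(0.14)]track[-77.511.3]
[(-0.01),(0.06),0,0,0,(0.15)]track[-76.914.2]
[(0.0),(0.06),0,0,0,(0.18)]track[-76.317.1]
[(-0.0),(0.06),0,0,0,(0.18)]track[-75.619.9]
[(-0.01),(0.06),0,0,0,(0.21)]track[-74.822.8]
[(0.0),(0.05),0,0,0,(0.21)]track[-74.25.6]
[(-0.0),(0.06),0,0,0,(0.21)]track[-73.128.3]
[(-0.0),(0.06),0,0,0,(0.22)]track[-72.131.1]
[(-0.01),(0.06),0,0,0,(0.21)]track[-71.33.7]
[(0.0),(0.06),0,0,0,(0.22)]track[-69.836.4]
[(-0.0),(0.05),0,0,0,(0.21)]track[-68.539.]
```

View pics/s6.png

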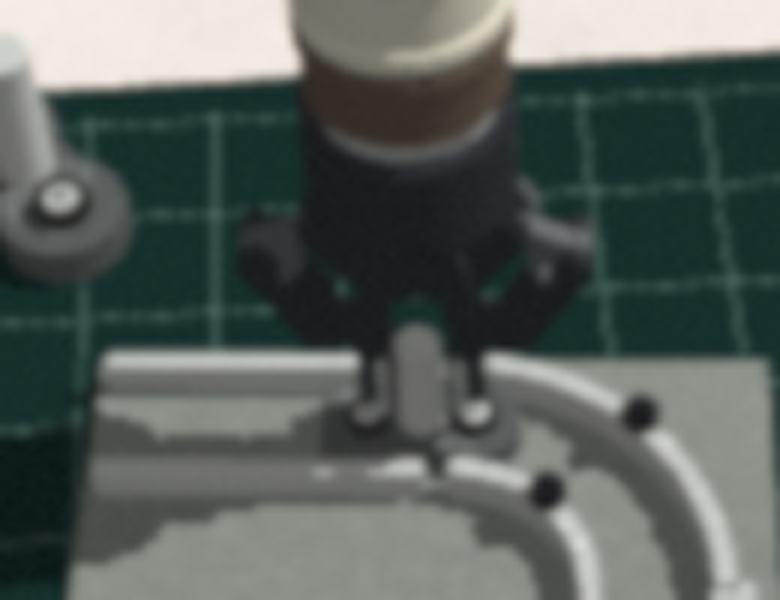

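Request:
{"fn": "send_rows", "kwargs": {"increments": [[[-0.01, 0.06, 0, 0, 0, 0.06], [0, 0.06, 0, 0, 0, 0.07], [-0.01, 0.06, 0, 0, 0, 0.09], [0, 0.06, 0, 0, 0, 0.11], [-0.01, 0.06, 0, 0, 0, 0.12], [0, 0.06, 0, 0, 0, 0.14]]]}}

```text
clock: 9.28
eef_pos: [0.4753, -0.0059, 0.0426]
tool_rot: [0.097, 0.995, -0.0, 0.0]
ft_force: [0.3, -0.4, 0.3]
grip_width: 0.0212
```

Request:
{"fn": "send_rows", "kwargs": {"increments": [[[-0.01, 0.06, 0, 0, 0, 0.15], [0, 0.06, 0, 0, 0, 0.18], [0, 0.06, 0, 0, 0, 0.18], [-0.01, 0.06, 0, 0, 0, 0.21]]]}}

```text
clock: 9.78
eef_pos: [0.479, 0.0056, 0.0426]
tool_rot: [0.16, 0.987, -0.0, -0.0]
ft_force: [-1.7, -0.5, 0.1]
grip_width: 0.0215
```

```bash
python3 plan.py 2.7 19 16 3|tr -d ' '|sed 's/np.float64//g'; python3 -c "
from h import *
from workcell import *
c=camera('scene');crop(c,200,150,130,100,6,'pics/s7.png')
"
```

```text
t9.78p[479.5.642.6]track[-74.622.9]jawang71.62tilt[-0.010.]F[-1.7-0.50.1]Ftool[1.5-1.1-0.1]w21.5j[0.010.38-0.360.830.0.33]
startplantrack[-74.822.8]yaw71.8nowoff[0.2-0.2]
[(0.0),(-0.0),0,0,0,(-0.01)]track[-74.822.8]
[(0.0),(0.05),0,0,0,(0.21)]track[-74.25.6]
[(-0.0),(0.06),0,0,0,(0.21)]track[-73.128.3]
[(-0.0),(0.06),0,0,0,(0.22)]track[-72.131.1]
[(-0.01),(0.06),0,0,0,(0.21)]track[-71.33.7]
[(0.0),(0.06),0,0,0,(0.22)]track[-69.836.4]
[(-0.0),(0.05),0,0,0,(0.21)]track[-68.539.]
[(-0.0),(0.06),0,0,0,(0.22)]track[-67.141.5]
[(-0.01),(0.06),0,0,0,(0.21)]track[-65.644.]
[(0.0),(0.06),0,0,0,(0.22)]track[-64.46.4]
[(-0.0),(0.06),0,0,0,(0.21)]track[-62.348.8]
[(-0.0),(0.05),0,0,0,(0.22)]track[-60.551.1]
[(-0.01),(0.06),0,0,0,(0.21)]track[-58.653.3]
[(0.0),(0.06),0,0,0,(0.22)]track[-56.755.5]
[(0.0),(0.06),0,0,0,(0.21)]track[-54.757.6]
[(-0.0),(0.06),0,0,0,(0.22)]track[-52.659.6]
[(-0.0),(0.05),0,0,0,(0.21)]track[-50.461.5]
```

View pics/s7.png

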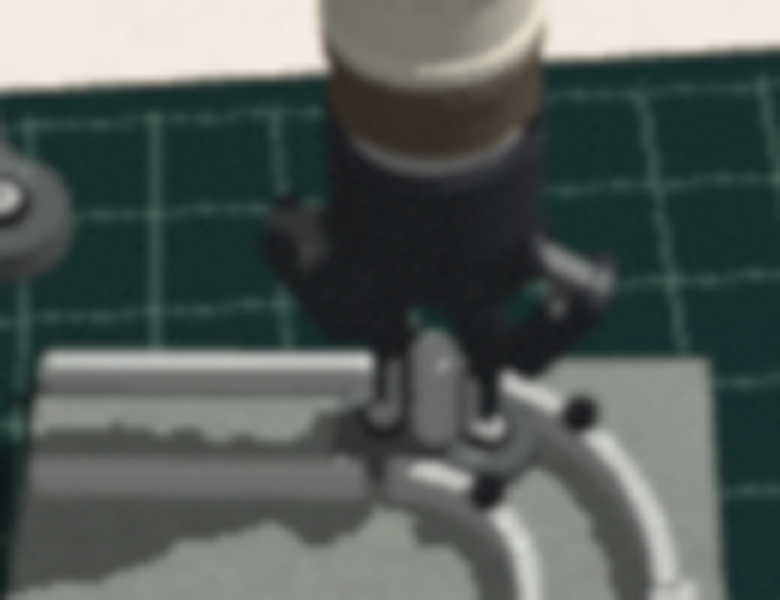

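Request:
{"fn": "send_rows", "kwargs": {"increments": [[[0, 0.05, 0, 0, 0, 0.21], [0, 0.06, 0, 0, 0, 0.21], [0, 0.06, 0, 0, 0, 0.22], [-0.01, 0.06, 0, 0, 0, 0.21], [0, 0.06, 0, 0, 0, 0.22]]]}}

```text
clock: 10.45
eef_pos: [0.4849, 0.0186, 0.0426]
tool_rot: [0.251, 0.968, -0.0, -0.0]
ft_force: [-0.4, -1.5, 1.6]
grip_width: 0.0213
```

Request:
{"fn": "send_rows", "kwargs": {"increments": [[[0, 0.05, 0, 0, 0, 0.21], [0, 0.06, 0, 0, 0, 0.22], [-0.01, 0.06, 0, 0, 0, 0.21], [0, 0.06, 0, 0, 0, 0.22], [0, 0.06, 0, 0, 0, 0.21]]]}}

```text
clock: 11.08
eef_pos: [0.4932, 0.0304, 0.0426]
tool_rot: [0.34, 0.94, -0.0, -0.0]
ft_force: [-0.0, -0.7, 0.9]
grip_width: 0.0213
```

```bash
python3 plan.py 2.7 49 18 3|tr -d ' '|sed 's/np.float64//g'; python3 -c "
from h import *
from workcell import *
c=camera('scene');crop(c,210,150,130,100,6,'pics/s8.png')
"
```

```text
t11.07p[493.230.442.6]track[-62.448.8]jawang50.26tilt[-0.03-0.01]F[-0.-0.70.9]Ftool[-0.4-0.6-0.9]w21.3j[0.060.41-0.320.85-0.0.76]
startplantrack[-62.348.8]yaw50.3nowoff[-0.10.]
[(-0.0),(0.0),0,0,0,(-0.0)]track[-62.348.8]
[(-0.0),(0.06),0,0,0,(0.21)]track[-60.551.1]
[(-0.01),(0.06),0,0,0,(0.22)]track[-58.653.3]
[(0.0),(0.05),0,0,0,(0.21)]track[-56.755.5]
[(-0.0),(0.06),0,0,0,(0.22)]track[-54.757.6]
[(-0.0),(0.06),0,0,0,(0.21)]track[-52.659.6]
[(-0.01),(0.06),0,0,0,(0.22)]track[-50.461.5]
[(0.0),(0.06),0,0,0,(0.21)]track[-48.263.4]
[(-0.0),(0.05),0,0,0,(0.22)]track[-45.965.1]
[(-0.0),(0.06),0,0,0,(0.21)]track[-43.566.8]
[(-0.01),(0.06),0,0,0,(0.22)]track[-41.168.4]
[(0.0),(0.06),0,0,0,(0.21)]track[-38.669.9]
[(0.0),(0.06),0,0,0,(0.22)]track[-36.71.3]
[(-0.0),(0.06),0,0,0,(0.21)]track[-33.472.6]
[(-0.0),(0.05),0,0,0,(0.22)]track[-30.873.8]
[(-0.01),(0.06),0,0,0,(0.21)]track[-28.174.9]
[(0.0),(0.06),0,0,0,(0.22)]track[-25.475.9]
[(-0.0),(0.06),0,0,0,(0.21)]track[-22.676.8]
[(-0.0),(0.06),0,0,0,(0.22)]track[-19.877.6]
```

View pics/s8.png

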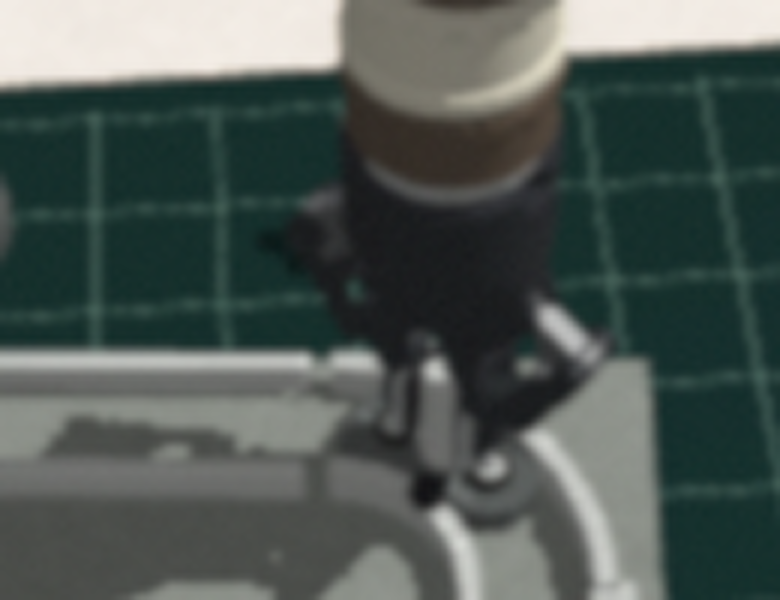

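Request:
{"fn": "send_rows", "kwargs": {"increments": [[[0, 0.06, 0, 0, 0, 0.21], [-0.01, 0.06, 0, 0, 0, 0.22], [0, 0.05, 0, 0, 0, 0.21], [0, 0.06, 0, 0, 0, 0.22], [0, 0.06, 0, 0, 0, 0.21], [-0.01, 0.06, 0, 0, 0, 0.22]]]}}

```text
clock: 11.88
eef_pos: [0.5061, 0.0421, 0.0425]
tool_rot: [0.443, 0.896, -0.0, -0.0]
ft_force: [-1.4, -0.1, 0.1]
grip_width: 0.0213
```

Request:
{"fn": "send_rows", "kwargs": {"increments": [[[0, 0.06, 0, 0, 0, 0.21], [0, 0.05, 0, 0, 0, 0.22], [0, 0.06, 0, 0, 0, 0.21], [-0.01, 0.06, 0, 0, 0, 0.22], [0, 0.06, 0, 0, 0, 0.21], [0, 0.06, 0, 0, 0, 0.22]]]}}

```text
clock: 12.62
eef_pos: [0.5212, 0.0509, 0.0425]
tool_rot: [0.541, 0.841, -0.0, -0.0]
ft_force: [-0.9, -0.2, -0.0]
grip_width: 0.0213
```

```bash
python3 plan.py 2.7 85 20 3|tr -d ' '|sed 's/np.float64//g'; python3 -c "
from h import *
from workcell import *
c=camera('scene');crop(c,210,160,130,100,6,'pics/s9.png')
c=camera('top');crop(c,225,115,110,120,5,'pics/t9.png')
"
```

```text
t12.62p[521.250.942.5]track[-36.171.4]jawang24.49tilt[-0.040.]F[-0.9-0.2-0.]Ftool[0.2-0.90.]w21.3j[0.10.46-0.240.880.1.24]
startplantrack[-36.71.3]yaw24.5nowoff[-0.10.]
[(-0.0),(0.0),0,0,0,(-0.0)]track[-36.71.3]
[(-0.0),(0.06),0,0,0,(0.21)]track[-33.472.6]
[(-0.01),(0.06),0,0,0,(0.22)]track[-30.873.8]
[(0.0),(0.05),0,0,0,(0.21)]track[-28.174.9]
[(-0.0),(0.06),0,0,0,(0.22)]track[-25.475.9]
[(-0.0),(0.06),0,0,0,(0.21)]track[-22.676.8]
[(-0.01),(0.06),0,0,0,(0.22)]track[-19.877.6]
[(0.0),(0.06),0,0,0,(0.21)]track[-17.78.3]
[(0.0),(0.05),0,0,0,(0.2)]track[-14.278.9]
[(0.0),(0.06),0,0,0,(0.19)]track[-11.379.5]
[(0.0),(0.06),0,0,0,(0.17)]track[-8.480.]
[(0.0),(0.06),0,0,0,(0.16)]track[-5.680.5]
[(0.0),(0.06),0,0,0,(0.13)]track[-2.781.]
[(0.01),(0.06),0,0,0,(0.13)]track[0.281.4]
[(-0.0),(0.06),0,0,0,(0.11)]track[3.281.7]
[(0.0),(0.05),0,0,0,(0.09)]track[6.182.]
[(0.0),(0.06),0,0,0,(0.07)]track[9.182.2]
[(0.01),(0.06),0,0,0,(0.06)]track[12.182.4]
[(-0.0),(0.06),0,0,0,(0.05)]track[15.82.6]
[(-0.0),(0.06),0,0,0,(0.02)]track[18.82.7]
[(0.0),(0.06),0,0,0,(0.02)]track[21.82.7]
```

View pics/s9.png

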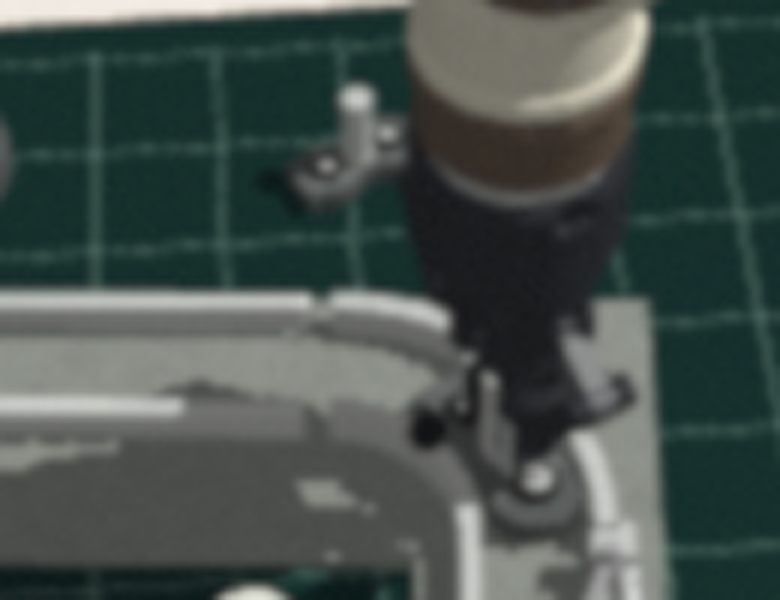

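View pics/t9.png

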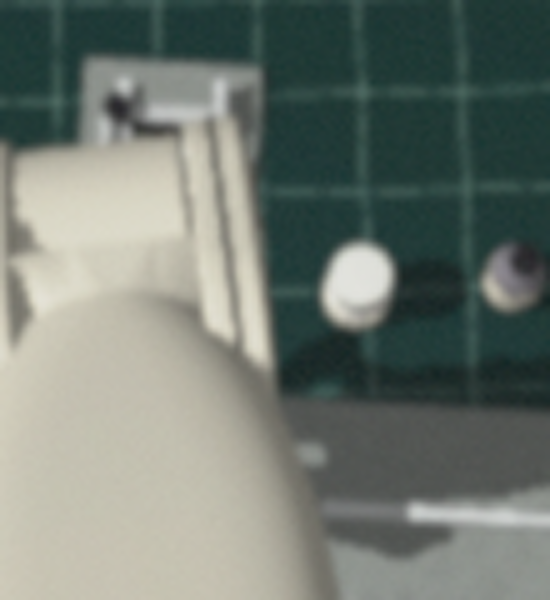

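Request:
{"fn": "send_rows", "kwargs": {"increments": [[[0, 0.06, 0, 0, 0, 0.21], [-0.01, 0.06, 0, 0, 0, 0.22], [0, 0.05, 0, 0, 0, 0.21], [0, 0.06, 0, 0, 0, 0.22], [0, 0.06, 0, 0, 0, 0.21], [-0.01, 0.06, 0, 0, 0, 0.22]]]}}

```text
clock: 13.48
eef_pos: [0.5378, 0.0558, 0.0424]
tool_rot: [0.632, 0.775, -0.0, -0.001]
ft_force: [-0.9, 0.6, 0.6]
grip_width: 0.0209
```

Request:
{"fn": "send_rows", "kwargs": {"increments": [[[0, 0.06, 0, 0, 0, 0.21], [0, 0.05, 0, 0, 0, 0.2], [0, 0.06, 0, 0, 0, 0.19], [0, 0.06, 0, 0, 0, 0.17], [0, 0.06, 0, 0, 0, 0.16]]]}}

```text
clock: 14.1
eef_pos: [0.5528, 0.0576, 0.0425]
tool_rot: [0.693, 0.721, -0.0, -0.0]
ft_force: [-0.8, -0.4, -1.1]
grip_width: 0.0212
```

```bash
python3 plan.py 2.7 118 8 3|tr -d ' '|sed 's/np.float64//g'; python3 -c "
from h import *
from workcell import *
c=camera('scene');crop(c,230,180,110,100,6,'pics/s10.png')
"
```

```text
t14.1p[552.857.642.5]track[-5.180.6]jawang2.24tilt[-0.010.01]F[-0.8-0.4-1.1]Ftool[-0.4-0.91.1]w21.2j[0.10.51-0.150.920.1.64]
startplantrack[-5.680.5]yaw2.3nowoff[0.-0.5]
[(0.0),(-0.01),0,0,0,(-0.01)]track[-5.680.5]
[(0.0),(0.06),0,0,0,(0.14)]track[-2.781.]
[(0.0),(0.06),0,0,0,(0.12)]track[0.281.4]
[(0.01),(0.06),0,0,0,(0.11)]track[3.281.7]
[(-0.0),(0.06),0,0,0,(0.09)]track[6.182.]
[(0.0),(0.06),0,0,0,(0.08)]track[9.182.2]
[(0.0),(0.05),0,0,0,(0.06)]track[12.182.4]
[(0.01),(0.06),0,0,0,(0.04)]track[15.82.6]
[(-0.0),(0.06),0,0,0,(0.03)]track[18.82.7]
```

View pics/s10.png

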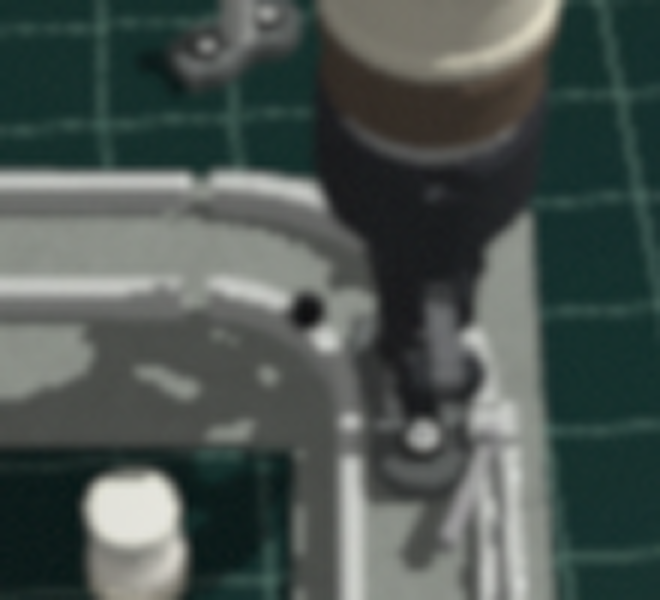

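Request:
{"fn": "send_rows", "kwargs": {"increments": [[[0, 0.05, 0, 0, 0, 0.14], [0, 0.06, 0, 0, 0, 0.12], [0.01, 0.06, 0, 0, 0, 0.11], [0, 0.06, 0, 0, 0, 0.09]]]}}

```text
clock: 14.65
eef_pos: [0.5644, 0.058, 0.0426]
tool_rot: [0.721, 0.693, -0.0, 0.0]
ft_force: [-0.9, 0.0, 0.3]
grip_width: 0.0214
```

Request:
{"fn": "send_rows", "kwargs": {"increments": [[[0, 0.06, 0, 0, 0, 0.08], [0, 0.05, 0, 0, 0, 0.06], [0.01, 0.06, 0, 0, 0, 0.04], [0, 0.06, 0, 0, 0, 0.03]]]}}

```text
clock: 15.15
eef_pos: [0.5748, 0.0581, 0.0426]
tool_rot: [0.734, 0.68, -0.001, -0.001]
ft_force: [-4.4, 1.2, 3.0]
grip_width: 0.0211
```

```bash
python3 plan.py 2.7 142 3 3|tr -d ' '|sed 's/np.float64//g'; python3 -c "
from h import *
from workcell import *
c=camera('scene');crop(c,230,180,110,100,6,'pics/s11.png')
"
```

```text
t15.15p[574.858.142.6]track[16.982.7]jawang-4.38tilt[-0.110.02]F[-4.41.23.]Ftool[0.9-4.5-3.]w21.1j[0.10.55-0.080.950.1.75]
startplantrack[18.82.7]yaw-4.3nowoff[-0.11.2]
[(-0.0),(0.02),0,0,0,(-0.0)]track[18.82.7]
[(-0.0),(0.06),0,0,0,(0.01)]track[21.82.7]
[(-0.0),(0.06),0,0,0,(-0.0)]track[24.82.7]
[(-0.0),(0.06),0,0,0,(-0.0)]track[27.82.7]
```

View pics/s11.png

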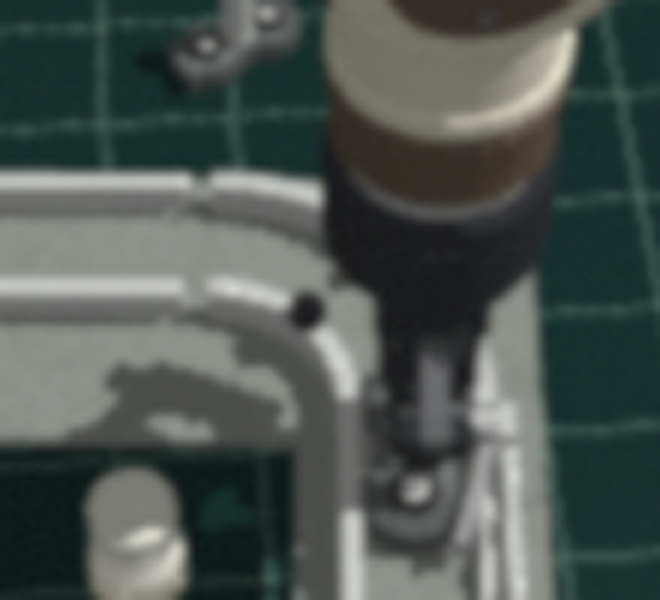

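Request:
{"fn": "send_rows", "kwargs": {"increments": [[[0, 0.05, 0, 0, 0, 0], [0, 0.05, 0, 0, 0, 0], [0, 0.05, 0, 0, 0, 0], [0, 0.05, 0, 0, 0, 0]]], "grip": 0.77}}

```text
clock: 15.7
eef_pos: [0.5859, 0.0571, 0.0426]
tool_rot: [0.733, 0.68, 0.0, 0.0]
ft_force: [-3.7, 1.0, 3.1]
grip_width: 0.02
```

```bash
python3 -c "
from h import *
from workcell import *
st()
c=camera('scene');crop(c,230,180,110,100,6,'pics/s12.png')
"
```

```text
t 15.7 p [585.9  57.1  42.6] track [28.  82.7] jawang -4.36 tilt [0.01 0.  ] F [-3.7  1.   3.1] Ftool [ 0.8 -3.8 -3.1] w 20.0 j [ 0.1   0.56 -0.05  0.96 -0.    1.74]
```

View pics/s12.png

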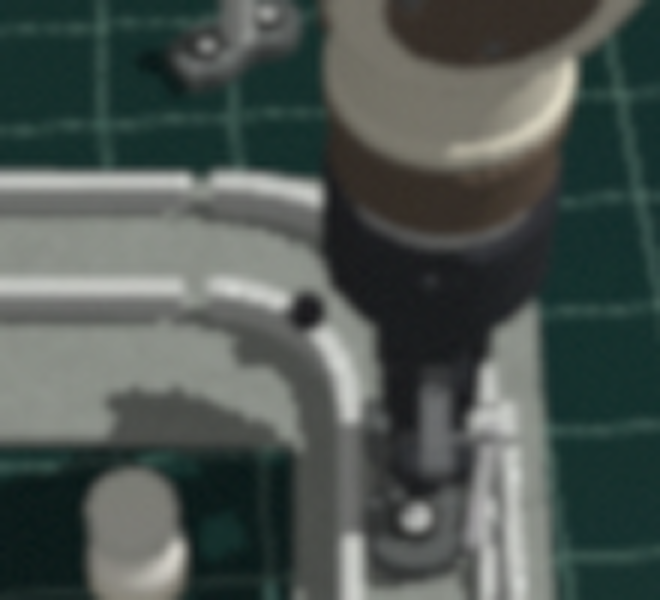

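Request:
{"fn": "send_rows", "kwargs": {"increments": [[[0, 0.05, 0, 0, 0, 0], [0, 0.05, 0, 0, 0, 0], [0, 0.05, 0, 0, 0, 0], [0, 0.05, 0, 0, 0, 0], [0, 0.05, 0, 0, 0, 0], [0, 0.05, 0, 0, 0, 0], [0, 0.05, 0, 0, 0, 0], [0, 0.05, 0, 0, 0, 0]]]}}

```text
clock: 16.75
eef_pos: [0.6063, 0.0556, 0.0426]
tool_rot: [0.733, 0.68, 0.0, 0.0]
ft_force: [-1.0, -0.6, -0.5]
grip_width: 0.0196
```

Request:
{"fn": "send_rows", "kwargs": {"increments": [[[0, 0.05, 0, 0, 0, 0], [0, 0.05, 0, 0, 0, 0], [0, 0.05, 0, 0, 0, 0], [0, 0.05, 0, 0, 0, 0], [0, 0.05, 0, 0, 0, 0], [0, 0.05, 0, 0, 0, 0], [0, 0.05, 0, 0, 0, 0], [0, 0.05, 0, 0, 0, 0]]]}}

```text
clock: 17.75
eef_pos: [0.6256, 0.0543, 0.0425]
tool_rot: [0.733, 0.68, 0.0, -0.0]
ft_force: [-3.3, -0.5, 2.1]
grip_width: 0.0201
```

```bash
python3 -c "
from h import *
from workcell import *
st()
c=camera('scene');crop(c,230,220,110,100,6,'pics/s13.png')
"
```

```text
t 17.75 p [625.6  54.3  42.5] track [67.7 82.9] jawang -4.35 tilt [-0.01  0.02] F [-3.3 -0.5  2.1] Ftool [-0.8 -3.2 -2.1] w 20.1 j [0.09 0.63 0.08 1.02 0.   1.73]
```

View pics/s13.png

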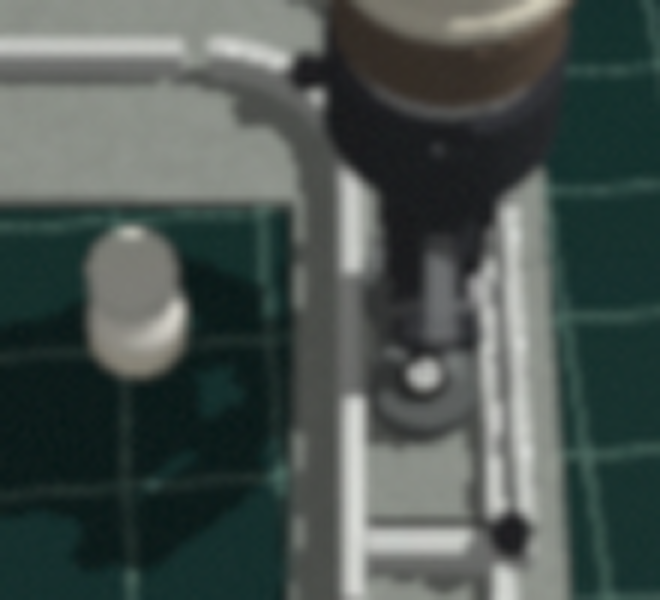

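Request:
{"fn": "send_rows", "kwargs": {"increments": [[[0, 0.05, 0, 0, 0, 0], [0, 0.05, 0, 0, 0, 0], [0, 0.05, 0, 0, 0, 0], [0, 0.05, 0, 0, 0, 0], [0, 0.05, 0, 0, 0, 0], [0, 0.05, 0, 0, 0, 0], [0, 0.04, 0, 0, 0, 0], [0, 0.04, 0, 0, 0, 0]]]}}

```text
clock: 18.8
eef_pos: [0.645, 0.0526, 0.0426]
tool_rot: [0.734, 0.68, 0.0, 0.0]
ft_force: [-0.6, -0.7, -1.2]
grip_width: 0.0194
```

```bash
python3 -c "
from h import *
from workcell import *
st()
c=camera('scene');crop(c,230,220,110,100,6,'pics/s14.png')
"
```

```text
t 18.8 p [645.   52.6  42.6] track [87.3 82.7] jawang -4.36 tilt [ 0.05 -0.01] F [-0.6 -0.7 -1.2] Ftool [-0.7 -0.6  1.2] w 19.4 j [ 0.08  0.66  0.14  1.04 -0.    1.73]
```

View pics/s14.png

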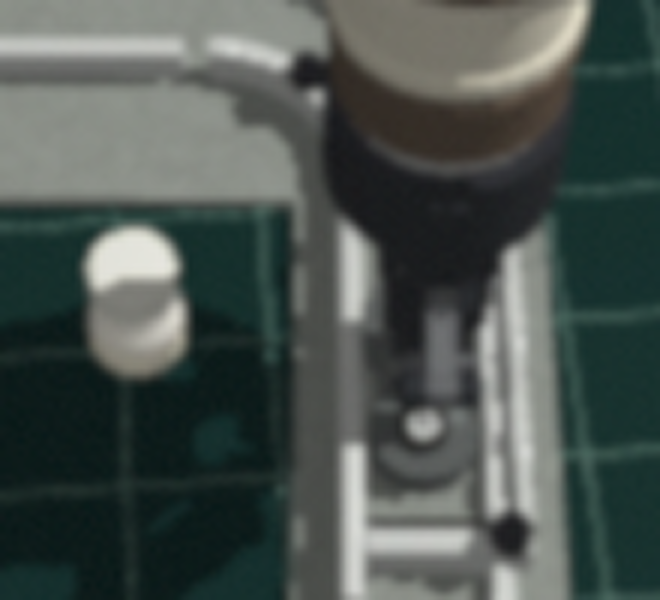

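Request:
{"fn": "send_rows", "kwargs": {"increments": [[[0, 0.03, 0, 0, 0, 0], [0, 0.03, 0, 0, 0, 0], [0, 0.03, 0, 0, 0, 0], [0, 0.03, 0, 0, 0, 0], [0, 0.03, 0, 0, 0, 0], [0, 0.03, 0, 0, 0, 0]]]}}

```text
clock: 19.6
eef_pos: [0.653, 0.0523, 0.0426]
tool_rot: [0.733, 0.68, -0.0, -0.001]
ft_force: [-1.5, 0.9, 0.1]
grip_width: 0.0193
```

```bash
python3 -c "
from h import *
from workcell import *
st()
c=camera('scene');crop(c,230,220,110,100,6,'pics/s15.png')
"
```

```text
t 19.6 p [653.   52.3  42.6] track [95.2 83.1] jawang -4.35 tilt [-0.06  0.03] F [-1.5  0.9  0.1] Ftool [ 0.8 -1.6 -0.1] w 19.3 j [0.08 0.68 0.17 1.06 0.   1.73]
```

View pics/s15.png

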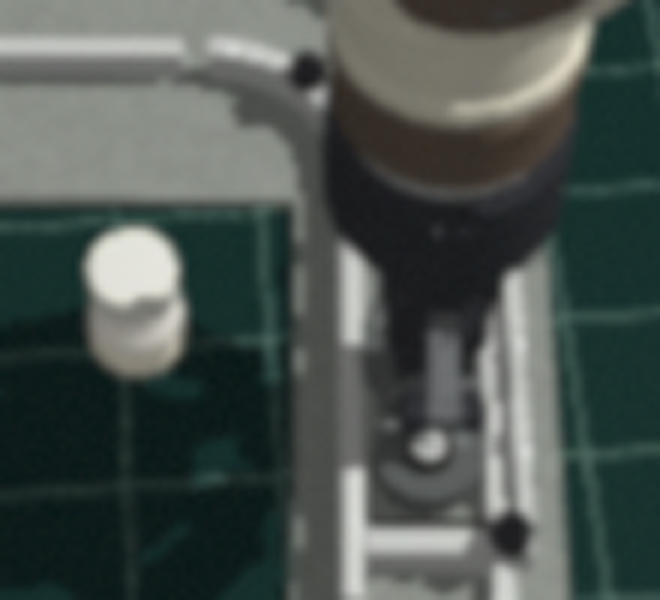

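Request:
{"fn": "send_rows", "kwargs": {"increments": [[[0, 0.02, 0, 0, 0, 0], [0, 0.02, 0, 0, 0, 0], [0, 0.02, 0, 0, 0, 0], [0, 0.02, 0, 0, 0, 0]]]}}

```text
clock: 20.15
eef_pos: [0.6574, 0.0518, 0.0425]
tool_rot: [0.733, 0.68, -0.0, -0.0]
ft_force: [-2.6, 1.1, 0.3]
grip_width: 0.0197
```

Request:
{"fn": "send_rows", "kwargs": {"increments": [[[0, 0.02, 0, 0, 0, 0], [0, 0.02, 0, 0, 0, 0]]]}}

```text
clock: 20.4
eef_pos: [0.6599, 0.0512, 0.0426]
tool_rot: [0.734, 0.68, 0.0, 0.0]
ft_force: [-1.7, 0.0, 0.2]
grip_width: 0.0196
```

Request:
{"fn": "send_rows", "kwargs": {"increments": [[[0, 0.02, 0, 0, 0, 0], [0, 0.02, 0, 0, 0, 0]]]}}

```text
clock: 20.65
eef_pos: [0.6616, 0.0511, 0.0426]
tool_rot: [0.734, 0.68, -0.0, 0.0]
ft_force: [-1.5, -0.4, -0.1]
grip_width: 0.02
```

```bash
python3 -c "
from h import *
from workcell import *
st()
c=camera('scene');crop(c,230,220,110,100,6,'pics/s16.png')
"
```

```text
t 20.65 p [661.6  51.1  42.6] track [103.9  82.5] jawang -4.38 tilt [ 0.01 -0.02] F [-1.5 -0.4 -0.1] Ftool [-0.6 -1.5  0.1] w 20.0 j [ 0.08  0.7   0.2   1.07 -0.    1.72]
```

View pics/s16.png

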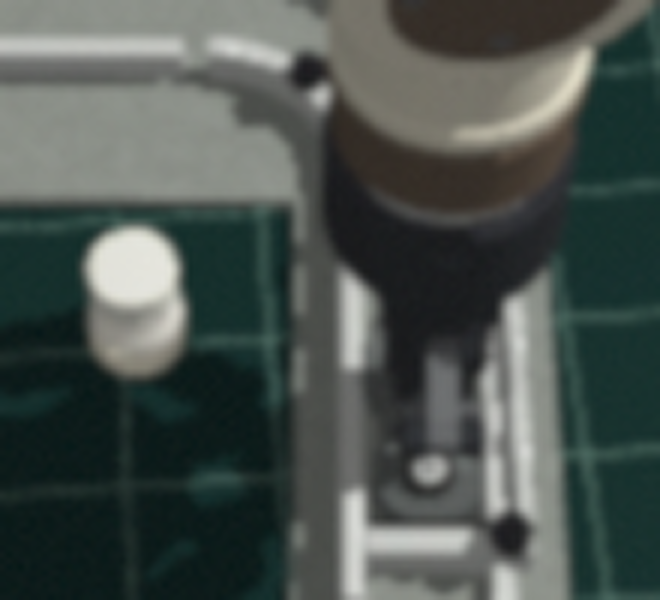

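Request:
{"fn": "send_rows", "kwargs": {"increments": [[[0, 0.02, 0, 0, 0, 0], [0, 0, 0, 0, 0, 0]]]}}

```text
clock: 20.95
eef_pos: [0.6619, 0.0511, 0.0426]
tool_rot: [0.734, 0.68, -0.0, -0.0]
ft_force: [-3.6, -0.5, 1.6]
grip_width: 0.0197
```

Request:
{"fn": "send_rows", "kwargs": {"increments": [[[0, 0.02, 0, 0, 0, 0], [0, 0, 0, 0, 0, 0]]]}}

```text
clock: 21.2
eef_pos: [0.662, 0.0512, 0.0425]
tool_rot: [0.733, 0.68, -0.001, -0.001]
ft_force: [-6.3, -1.1, 1.9]
grip_width: 0.0198
```

Request:
{"fn": "send_rows", "kwargs": {"increments": [[[0, 0.02, 0, 0, 0, 0], [0, 0, 0, 0, 0, 0]]]}}

```text
clock: 21.45
eef_pos: [0.6621, 0.0512, 0.0426]
tool_rot: [0.733, 0.68, -0.002, -0.002]
ft_force: [-8.4, -0.1, 4.0]
grip_width: 0.0198
```

```bash
python3 -c "
from h import *
from workcell import *
st()
c=camera('scene');crop(c,270,225,70,90,6,'pics/s17.png')
c=camera('top');crop(c,225,115,80,90,6,'pics/t17.png')
"
```

```text
t 21.45 p [662.1  51.2  42.6] track [104.3  82.7] jawang -4.35 tilt [-0.27  0.01] F [-8.4 -0.1  4. ] Ftool [-0.8 -8.4 -3.9] w 19.8 j [0.08 0.7  0.21 1.08 0.   1.72]
```

View pics/s17.png

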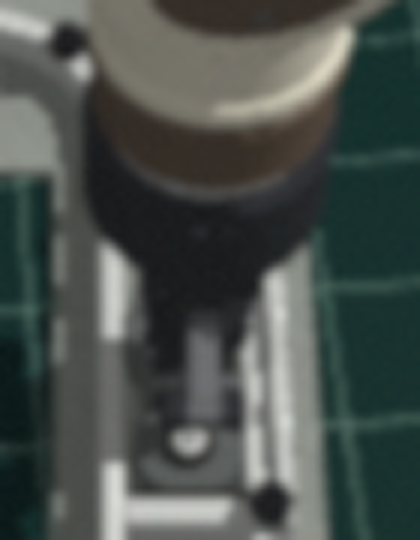

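View pics/t17.png

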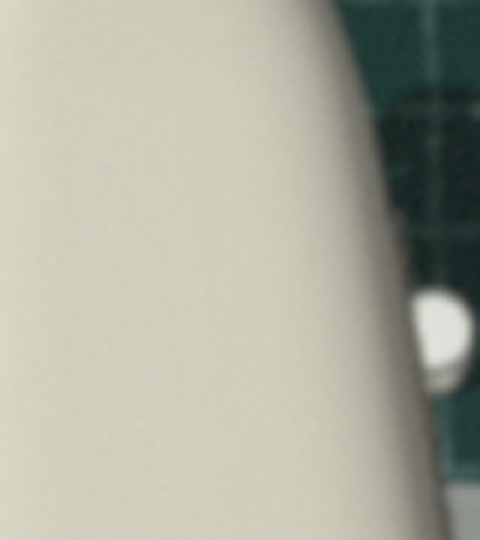

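Request:
{"fn": "send_rows", "kwargs": {"increments": [[[0, 0.02, 0, 0, 0, 0], [0, 0, 0, 0, 0, 0]]]}}

```text
clock: 21.8
eef_pos: [0.6622, 0.0513, 0.0426]
tool_rot: [0.733, 0.68, -0.002, -0.002]
ft_force: [-10.3, 0.3, 7.2]
grip_width: 0.0197
```

Request:
{"fn": "send_rows", "kwargs": {"increments": [[[0, 0.02, 0, 0, 0, 0], [0, 0, 0, 0, 0, 0]]]}}

```text
clock: 22.05
eef_pos: [0.6623, 0.0513, 0.0426]
tool_rot: [0.733, 0.68, -0.003, -0.003]
ft_force: [-13.7, 0.5, 8.7]
grip_width: 0.02
```

```bash
python3 -c "
from h import *
from workcell import *
st()
c=camera('scene');crop(c,270,225,70,90,6,'pics/s18.png')
"
```

```text
t 22.05 p [662.3  51.3  42.6] track [104.5  82.8] jawang -4.33 tilt [-0.47  0.02] F [-13.7   0.5   8.7] Ftool [ -0.5 -13.8  -8.6] w 20.0 j [0.08 0.7  0.21 1.09 0.   1.72]
```

View pics/s18.png

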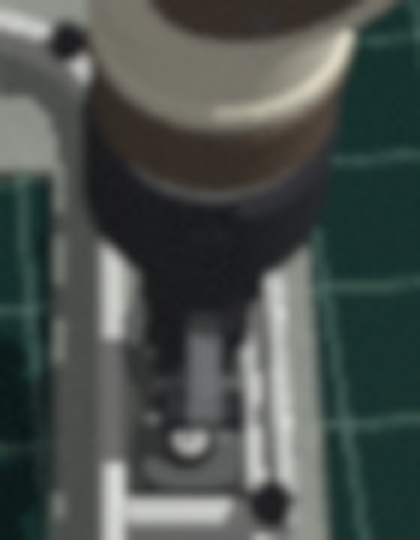

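Request:
{"fn": "send_rows", "kwargs": {"increments": [[[0, -0.06, 0, 0, 0, 0], [0, -0.05, 0, 0, 0, 0], [0, 0, 0, 0, 0, 0]]]}}

```text
clock: 22.48
eef_pos: [0.6619, 0.0515, 0.043]
tool_rot: [0.733, 0.68, 0.001, 0.001]
ft_force: [0.6, 0.2, -0.2]
grip_width: 0.0198
```

Request:
{"fn": "send_rows", "kwargs": {"increments": [[[0, 0, 0, 0, 0, 0], [0, 0, 0, 0, 0, 0], [0, 0, 0, 0, 0, 0]]], "grip": 0.55}}

```text
clock: 22.85
eef_pos: [0.6611, 0.0514, 0.0426]
tool_rot: [0.734, 0.68, 0.0, 0.0]
ft_force: [-0.9, -0.7, -0.0]
grip_width: 0.0382
```

Request:
{"fn": "send_rows", "kwargs": {"increments": [[[0, 0, -0.2, 0, 0, 0], [0, 0, -0.4, 0, 0, 0], [0, 0, -0.4, 0, 0, 0], [0, 0, -0.6, 0, 0, 0], [0, 0, -0.6, 0, 0, 0], [0, 0, -0.6, 0, 0, 0]]]}}

```text
clock: 23.6
eef_pos: [0.661, 0.0514, 0.1845]
tool_rot: [0.733, 0.68, 0.0, 0.0]
ft_force: [0.8, 0.1, 0.7]
grip_width: 0.0386
```

```bash
python3 -c "
from h import *
from workcell import *
st()
c=camera('scene');crop(c,240,200,100,100,6,'pics/s19.png');crop(c,0,0,560,420,1,'pics/s19f.png')
"
```

```text
t 23.6 p [661.   51.4 184.5] track [103.3  82.8] jawang -4.36 tilt [0.06 0.01] F [0.8 0.1 0.7] Ftool [ 0.2  0.8 -0.7] w 38.6 j [0.08 0.6  0.4  1.38 0.   1.72]
```

View pics/s19.png

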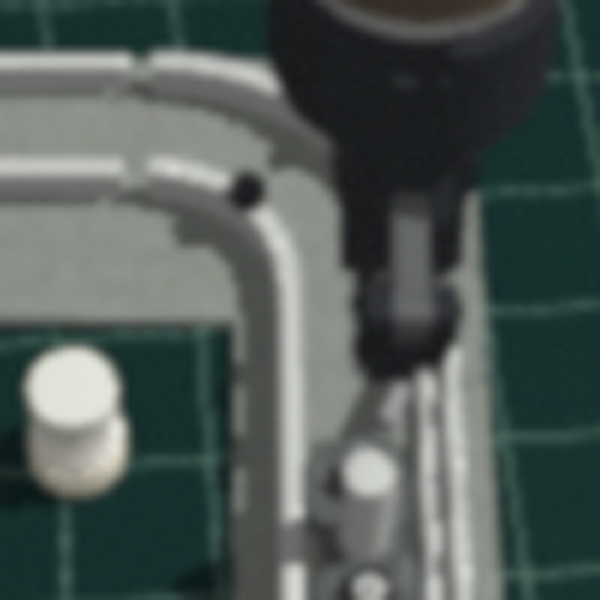

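Request:
{"fn": "send_rows", "kwargs": {"increments": [[[0, -0.5, -0.3, 0, 0, 0], [0, -1, 0, 0, 0, 0], [0, -1, 0, 0, 0, 0], [0, -1, 0, 0, 0, 0], [0, -1, 0, 0, 0, 0], [0, -0.5, 0, 0, 0, 0], [0, 0, 0, 0, 0, 0]]]}}

```text
clock: 24.52
eef_pos: [0.4104, 0.0705, 0.1985]
tool_rot: [0.733, 0.68, 0.001, 0.0]
ft_force: [-0.4, 1.0, 0.5]
grip_width: 0.0385
```

```bash
python3 -c "
from h import *
from workcell import *
st()
c=camera('scene');crop(c,265,240,65,85,7,'pics/s20.png');crop(c,0,0,560,420,1,'pics/s20f.png')
c=camera('top');crop(c,230,115,70,90,6,'pics/t20.png')
"
```

```text
t 24.52 p [410.4  70.5 198.5] track [-148.    82.3] jawang -4.32 tilt [0.08 0.01] F [-0.4  1.   0.5] Ftool [ 0.9 -0.5 -0.5] w 38.5 j [ 0.17  0.1  -0.28  1.19  0.    1.82]
```

View pics/s20.png

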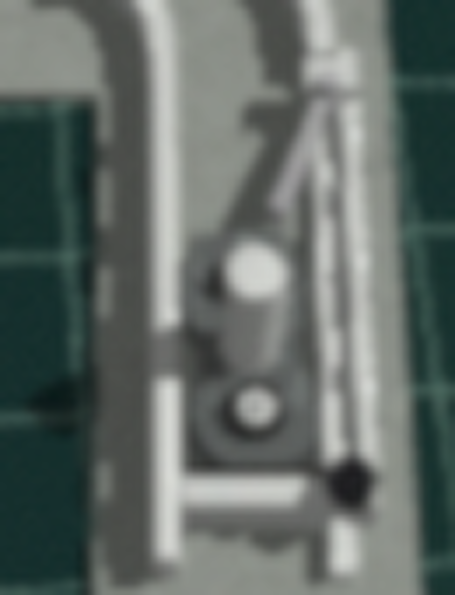

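View pics/t20.png

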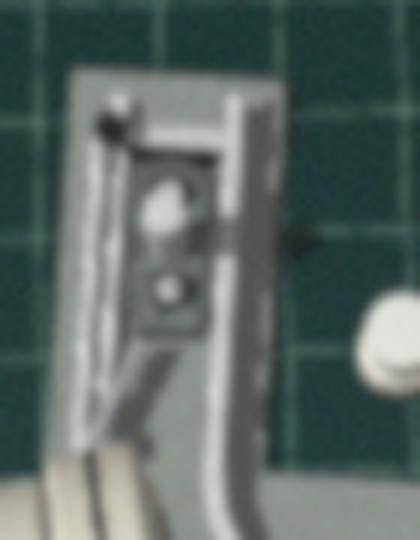

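View pics/s20f.png

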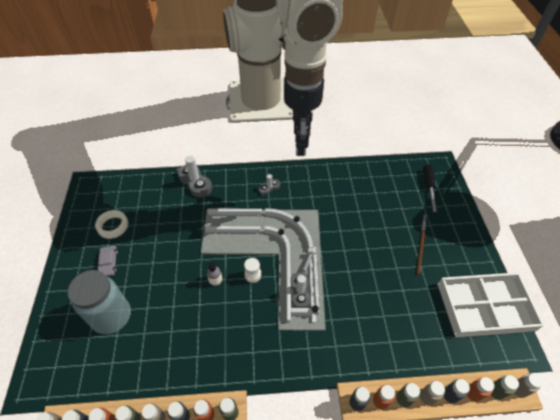

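```bash
python3 -c "
from h import *
from workcell import *
a=np.load('scene0.npz');c=camera('scene')
crop(a,295,242,32,40,12,'pics/a.png');crop(c,295,242,32,40,12,'pics/b.png')
A=cv2.imread('pics/a.png');B=cv2.imread('pics/b.png');cv2.imwrite('pics/ab.png',np.hstack([A,B]))
print([ [int(np.abs(a['color'].astype(int)-c['color'])[y:y+12,x:x+12].max()) for x in (200,245,100,95,410,425)] for y in (255,)])
"
```

```text
[[3, 2, 3, 5, 4, 5]]
```

View pics/ab.png

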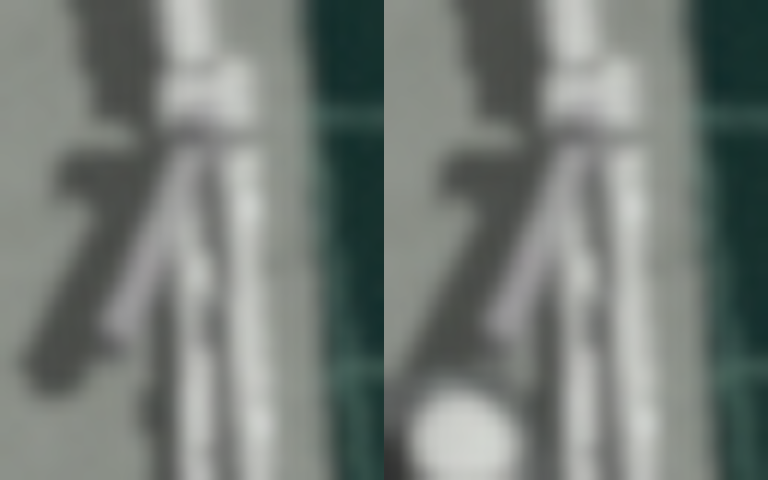

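```bash
python3 -c "
from workcell import *
print(job_done())"
```

```text
the job is handed in; nothing more can be done
None
```

The carrier is home against the end stop with the catch sprung back behind its tail, and I have let go of it. I handed the job in at about 24.6 s; it gives no verdict.

- **How it was moved:** I held the post loosely between the two finger pads (about 20–21 mm opening on the 18 mm post). I pushed the carrier along the entry straight, round the bend with the tool turning with it, and past the catch.
- **Forces:** All readings are wrist forces taken at the end of each call, so brief peaks in between, and the carrier–track force itself, were not seen. The push was about 1–2 N round the bend and 4–5 N against the catch. At the stop I raised the push in 1 mm steps; it climbed to 13.7 N along the track, with 8.7 N upward on the hand, while the carrier stayed put.
- **Last checks:**
  - In the camera picture the catch lies where it did before the move, to within a pixel.
  - The nose is at the stop and the carrier sits flat in the channel.
  - The pot and bottle looked unchanged in the spots I compared, and nothing else on the bench looked moved.
  - The gripper is clear of everything.
- **One disagreement:** The carrier stopped about 3 mm short of where I had placed the stop from the first pictures (103 mm along the exit straight instead of 106 mm). I put this down to picture and calibration error, since the carrier was held firm there and the catch had closed.

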